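Queue four parcels on the roller lane in marker order

ROBOT

A 6-joint arm with a two-finger parallel gripper is mounted at the origin on the work surface. World frame = base frame: x ahead of the robot, y to its left, z up, the work surface at z = 0. Lengths are in mm, angles in degrees, forces in N, time in s.
With the tool pointing down it reaches from about 350 to 875 mm from the base axis. Payload 4.2 kg.
Tool frame: the origin (TCP) lies on the centre line of the jaws, within the pads' length; the fingertips stand 8 mm ahead of it and the grasp point (between the pads) lies 11 mm behind it; z points along the fingers, y is the line along which they close (so a half turn about z gives the same grasp; the last joint's range is limited). The gripper opens to 85 mm and grips with 20 to 120 N. Pads are 22 mm wide; open, the fingers measure 114 mm over their backs; the gripper's body (76 mm by 85 mm) begins 54 mm behind the grasp point. The pads swing forward as they close: fully open they stand 13 mm farther back than shut.
Start: joints at [83.171, 22.042, 0.453, 0, -68.411, -14.817], TCP at [230.515, 580.915, 239.312] pointing down, gripper open.
Joint ranges: [-179.83, 179.83], [-69.29, 118.12], [-61.27, 80.66], [-181.25, 117.63], [-171.15, -9.14], [-177.46, 177.46]. Speed limits (degrees/s): [159.86, 159.86, 180, 180, 180, 180].

INTERFACE

Orientations are given as a 3x3 rotation matrix whose columns are the frame's x, y, z axes.
In Python, from workcell import readout, grab_frame, ticket gives the robot as it stands.
- The arm moves only by the tool drive_tool, never from a script. Its argument "motion" is text: rows parted by semicolons, each of 7 numbers parted by spaces: the turn, a rotation vector about the tool's x, y, z in degrees, then the shift along the tool's x, y, z in m, then the opening, from -1 (shut) to 1 (fully open). In form: wx wy wz x y z jaw; .... A call has 1 to 10 rows; each row is the pose to reach, as a shift and turn from the pose commanded when the call began, along the tool's axes at that moment; what a row does not reach only later rows make up. A row lasts 1/12 s, in which the tool goes at most 41.7 mm and 7.16 degrees, less where a joint would pass 70% of its speed; a pose out of reach is approached as far as the arm can. A call with a gripper value outside its range is refused whole. The fingers move at their own pace and stop on an object; "squeeze" is the grip in N (left out, the last holds). Time passes only in rows, so rows that repeat a pose let the fingers close. It gives the time, the measured TCP pose, the force, the opening and the grip force at its end, in the units of the state.
- readout.state(): the state, without advancing time (a new reading comes with each control period).
- grab_frame(name): name is "side" or "top"; returns a dict with "image" (400x640x3 uint8, blue, green, red), "mtx" (3x3 intrinsics, pixels), "dist" ([k1, k2, p1, p2, k3] as OpenCV has them; the pictures are not rectified), "eye" and "attitude" of the camera in the world. Camera axes: x right, y up, looking along -z (the intrinsics and any distortion apply to the point x, -y, -z); pixel columns grow to the right and rows downward; lengths in mm; the calibration is good to about 2 mm. A picture is of the moment at which its call begins. There is no depth.
- ticket.job_done(): hands the job in; it is judged then, once.
The state is a dict: "time_s": time; "q": joint angles; "qvel": joint speeds; "joint_efforts": joint torques, N m; "eef_pos": TCP position; "ee_rot": TCP orientation; "contact_force": force on the tool from outside, world axes, zero at the start; "torque": the same for the moment, N m; "gripper_width": opening from 0.0 (shut) to 1.0 (fully open); "gripper_force": force on a finger pad.
Only numpy, scipy, OpenCV 4.12 (cv2) and the standard library are available. Lean on these libraries where they do the work, as an engineer would, in place of code of your own. Each camera call takes 0.05 s, during which the arm holds its last target. There are 200 camera calls.

TASK

Move the four cartons from the sorting rack onto the sloped roller lane so that they queue up behind its stop in the order of the coloured markers beside the lane: each carton ends alongside the marker of its tape's colour, upright, lengthways between the rails and at rest on the rollers. Set the cartons down rather than dropping them, topple none, and leave the tape roll, tape gun and box knife where they lie.

Things in the scene. Friction and masses are not known exactly. Their poses are not given: they have to be found in the camera images.
- c_red (a point): Centre (half-way up) of the red carton: a closed brown cardboard box with red tape along its top and red patches on its sides, 60 mm along its x, 90 mm along its y (its length), 70 mm high, 0.17 to 0.35 kg, loose, no lid to open. It stands upright in a bay of the sorting rack, its length along the row. Grasp it across its 60 mm width.
- c_yellow (a point): Centre (half-way up) of the yellow carton: a closed brown cardboard box with yellow tape along its top and yellow patches on its sides, 60 mm along its x, 90 mm along its y (its length), 70 mm high, 0.17 to 0.35 kg, loose, no lid to open. It stands upright in a bay of the sorting rack, its length along the row. Grasp it across its 60 mm width.
- c_green (a point): Centre (half-way up) of the green carton: a closed brown cardboard box with green tape along its top and green patches on its sides, 60 mm along its x, 90 mm along its y (its length), 70 mm high, 0.17 to 0.35 kg, loose, no lid to open. It stands upright in a bay of the sorting rack, its length along the row. Grasp it across its 60 mm width.
- c_blue (a point): Centre (half-way up) of the blue carton: a closed brown cardboard box with blue tape along its top and blue patches on its sides, 60 mm along its x, 90 mm along its y (its length), 70 mm high, 0.17 to 0.35 kg, loose, no lid to open. It stands upright in a bay of the sorting rack, its length along the row. Grasp it across its 60 mm width.
- marker_red: Fixed red marker block, 34 x 56 x 18 mm high, on the lane's grey base plate at lane x +88 mm. It marks the red carton's place in the queue: level, along the lane, with that carton's centre when four cartons stand tightly behind the stop. Origin: centre of its underside. The four markers are 90 mm apart; their order changes.
- marker_yellow: Fixed yellow marker block, 34 x 56 x 18 mm high, on the lane's grey base plate at lane x +88 mm. It marks the yellow carton's place in the queue: level, along the lane, with that carton's centre when four cartons stand tightly behind the stop. Origin: centre of its underside. The four markers are 90 mm apart; their order changes.
- marker_green: Fixed green marker block, 34 x 56 x 18 mm high, on the lane's grey base plate at lane x +88 mm. It marks the green carton's place in the queue: level, along the lane, with that carton's centre when four cartons stand tightly behind the stop. Origin: centre of its underside. The four markers are 90 mm apart; their order changes.
- marker_blue: Fixed blue marker block, 34 x 56 x 18 mm high, on the lane's grey base plate at lane x +88 mm. It marks the blue carton's place in the queue: level, along the lane, with that carton's centre when four cartons stand tightly behind the stop. Origin: centre of its underside. The four markers are 90 mm apart; their order changes.
- lane: Roller lane. Origin on the table under its middle; y up the slope, from the rubber-faced stop (y -245 mm, 30 mm high) to the loading end; x across, towards the markers. Free-turning rollers, y -230 to +240 mm, x within 38; plane of their tops 70 mm above the table at y 0, rising 78.5 mm per metre. Rails 80 mm apart, 8 mm above rollers. A carton set down rolls down in 1 to 5 s; y +180 mm is a free place to load.
- rack: Sorting rack: white tray 100 x 450 mm, its floor 20 mm above the table, low lips 7 mm above the floor along both long sides; five steel wire dividers across it, 106 mm apart along y, 52 mm above the floor, part its four bays. Origin: centre of its underside on the table; y runs along the row. The cartons stand in its bays, one in each, in an order that changes.
- tape_roll: Bystander: loose roll of clear tape lying flat, 110 mm across, 48 mm high. Origin: centre of its underside.
- tape_gun: Bystander: loose red and black tape gun lying on its side, about 150 x 200 x 70 mm high. Origin: centre of its underside.
- knife: Bystander: loose orange box knife lying flat, 24 x 130 x 18 mm. Origin: centre of its underside.

How it is judged (in metres and radians):
At the end, for the whole second after the job is handed in: Every carton stands on the lane's rollers with its centre within 25 mm, along the lane, of the marker of its colour and within 16 mm of the lane's middle line, upright (within 0.14 rad, the lane itself sloping 0.08), its length along the lane (within 0.26 rad), slower than 0.02 m/s (y of c_red in the frame of marker_red between -0.025 and 0.025 m and x of c_red in the frame of lane between -0.016 and 0.016 m and z of c_red in the frame of lane between 0.075 and 0.125 m and angle between each of c_red, c_yellow, c_green, c_blue's own z axis and vertical below 0.14 rad and angle between the y axis of each of c_red, c_yellow, c_green, c_blue and the y axis of lane, either way round below 0.26 rad and linear speed of each of carton_red, carton_yellow, carton_green, carton_blue below 0.02 m/s and y of c_yellow in the frame of marker_yellow between -0.025 and 0.025 m and x of c_yellow in the frame of lane between -0.016 and 0.016 m and z of c_yellow in the frame of lane between 0.075 and 0.125 m and y of c_green in the frame of marker_green between -0.025 and 0.025 m and x of c_green in the frame of lane between -0.016 and 0.016 m and z of c_green in the frame of lane between 0.075 and 0.125 m and y of c_blue in the frame of marker_blue between -0.025 and 0.025 m and x of c_blue in the frame of lane between -0.016 and 0.016 m and z of c_blue in the frame of lane between 0.075 and 0.125 m); the robot touches nothing.
It fails at once if a carton is toppled (angle between any of c_red, c_yellow, c_green, c_blue's own z axis and vertical above 0.8 rad).
It fails at once if a carton is dropped: it falls or flies faster than 0.7 m/s (a fall of some 25 mm) without being held ((linear speed of carton_red above 0.7 m/s and contact force between carton_red and the fingers below 0.1 N) or (linear speed of carton_yellow above 0.7 m/s and contact force between carton_yellow and the fingers below 0.1 N) or (linear speed of carton_green above 0.7 m/s and contact force between carton_green and the fingers below 0.1 N) or (linear speed of carton_blue above 0.7 m/s and contact force between carton_blue and the fingers below 0.1 N)).
It fails at once if the tape roll, the tape gun or the box knife is shifted by more than 30 mm (distance of any of tape_roll, tape_gun, knife from where it was at the start of the episode above 0.03 m).
It also fails if it takes over 115 s, if anything falls off the work surface, if the arm or the gripper's body presses on something with over 40 N, if the wrist force passes 120 N, or if a joint passes its speed limit or range.

## Working session

There is one attempt and no reset: what is moved stays moved. The work goes in short steps, Python scripts to look and compute and a tool call to move; the robot and the scene stay as the last step left them, time stands still between calls to the robot, and variables do not carry over. Pictures are saved under pics/ and viewed, at most 14 in all, crops included, and the job is handed in when it is done.

Besides the shell and the picture viewer there is one more tool, called after "Request:" by a JSON object that holds its "method" and its "body". drive_tool: Moves the arm, as the interface text tells. Its arguments: {"type":"object","properties":{"motion":{"type":"string"},"squeeze":{"type":"number"}},"required":["motion"]}

```bash
mkdir -p pics; ls; python3 - <<'E'
from workcell import readout, grab_frame
import cv2
print(readout.state())
for n in("side","top"):
    f=grab_frame(n); cv2.imwrite(f"pics/{n}0.png",f["image"]); print(n,f["mtx"],f["dist"],f["eye"],f["attitude"])
E
```

```text
pics
{'time_s': 0.0, 'q': array([ 8.31684386e+01,  2.20899191e+01,  3.77729684e-01, -2.96233075e-02,
       -6.84107374e+01, -1.48165466e+01]), 'qvel': array([ 0.05921926, -0.1208782 ,  0.07626637,  0.0948497 ,  0.02551469,
       -0.01751369]), 'joint_efforts': array([ 2.00638839e-03, -3.92291522e+01,  1.88404280e+01,  4.18596804e+00,
       -4.49829284e-03, -6.56410286e-07]), 'eef_pos': array([230.33303043, 580.38213611, 238.21479514]), 'ee_rot': array([[ 9.29396709e-01, -3.69081592e-01, -7.32540171e-04],
       [-3.69082309e-01, -9.29394400e-01, -2.07301122e-03],
       [ 8.42915500e-05,  2.19701743e-03, -9.99997583e-01]]), 'contact_force': array([ 0.77808017,  0.74711751, -0.47805879]), 'torque': array([ 0.00090887, -0.01805835, -0.04993569]), 'gripper_force': 0.0, 'gripper_width': 1.0012729264407665}
side [[455.71252273   0.         318.22751628]
 [  0.         455.71252273 199.2310407 ]
 [  0.           0.           1.        ]] [-0.09239057  0.          0.          0.          0.        ] [   27.51121266 -1065.05649012   855.74715414] [[ 0.91492124  0.21444209 -0.34195571]
 [-0.40359302  0.49786768 -0.76761999]
 [ 0.00563866  0.84032277  0.54205705]]
top [[387.13167622   0.         327.70215952]
 [  0.         387.13167622 204.34275445]
 [  0.           0.           1.        ]] [-0.01488828  0.          0.          0.          0.        ] [ 336.22380249   10.79788131 1124.51908284] [[-0.02424113  0.98898865 -0.14599249]
 [-0.99970558 -0.02382676  0.00458649]
 [ 0.00105746  0.14606069  0.98927507]]
```

View pics/top0.png

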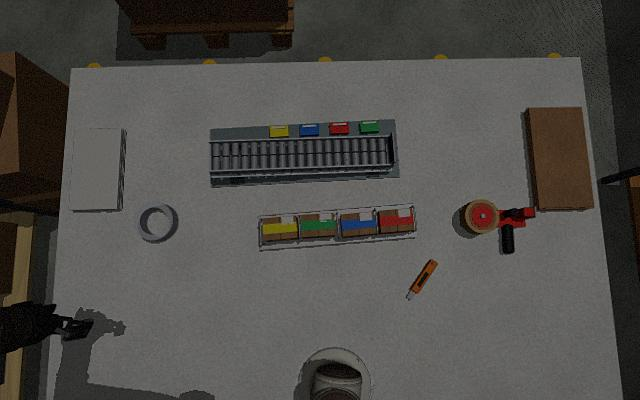

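View pics/side0.png

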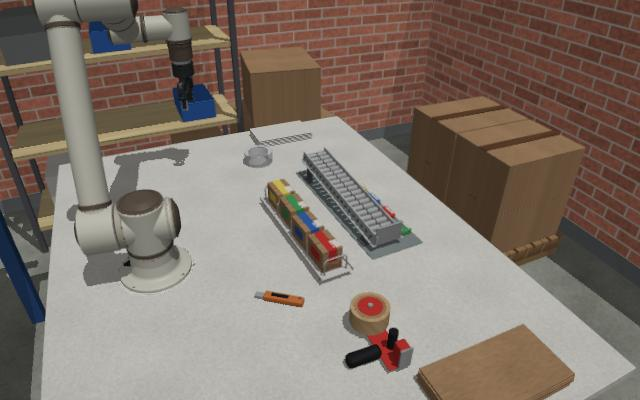

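The top view shows the marker order from the stop (right end): green (370,127), red (340,128), blue (309,130), yellow (279,131). The cartons from left to right are yellow, green, blue, red at about row 225. The side view shows the same, so I'll zoom in for detail.

```bash
python3 - <<'E'
import cv2,numpy as np
t=cv2.imread("pics/top0.png")[110:260,200:420]; s=cv2.imread("pics/side0.png")[140:290,240:440]
t=cv2.resize(t,None,fx=3.6,fy=3.6,interpolation=cv2.INTER_CUBIC)[:,:790]
cv2.imwrite("pics/t1.png",t); cv2.imwrite("pics/s1.png",cv2.resize(s,None,fx=3.9,fy=3.9,interpolation=cv2.INTER_CUBIC))
E
```

```text
(no output)
```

View pics/t1.png

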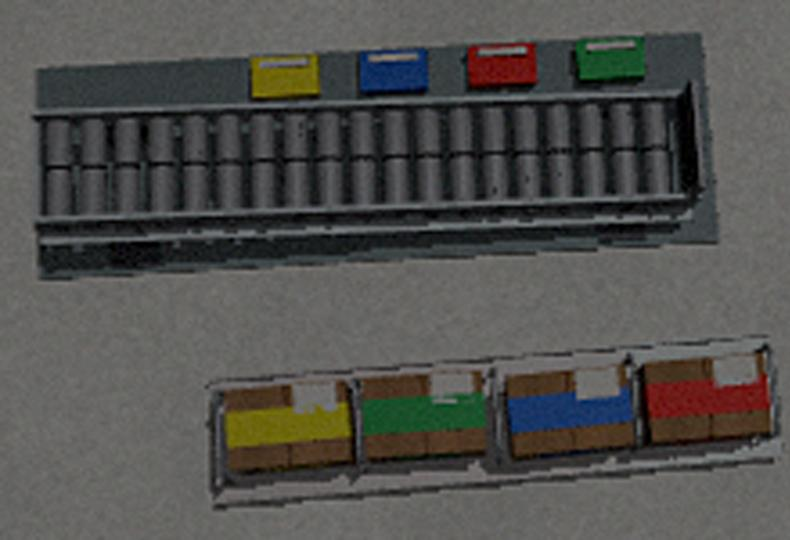

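View pics/s1.png

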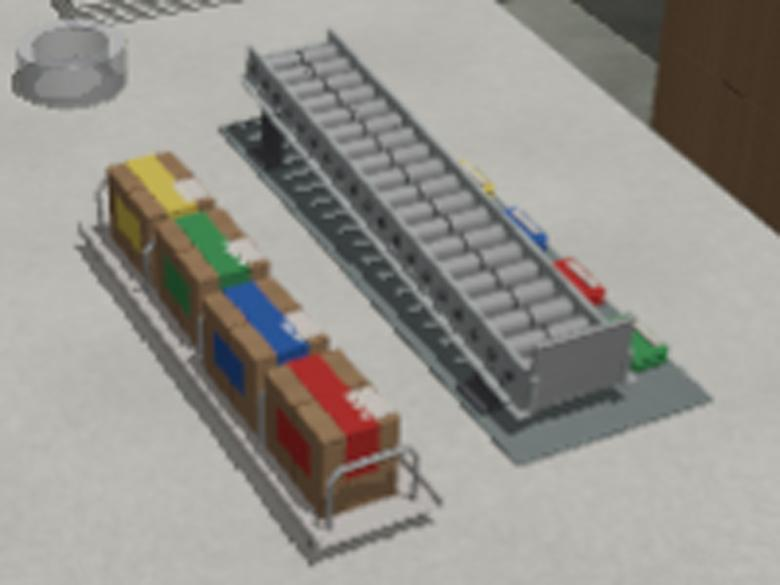

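The crops show tape bands with a white label covering part of the +x side. The lane's rail ends at the loading end are at about (209.7,142.5) and (210.3,171.7) in the top view, and (325,149) and (304,153) in the side view. Next I'll triangulate.

```bash
cat > h.py <<'E'
import cv2,numpy as np
from workcell import readout, grab_frame, ticket
def ray(f,p):
    u=cv2.undistortPoints(np.float64([[p]]),f["mtx"],np.float64(f["dist"]))[0,0]
    return np.array(f["eye"]),np.array(f["attitude"])@[u[0],-u[1],-1]
def plane(f,p,z):
    e,d=ray(f,p); return e+d*(z-e[2])/d[2]
def tri(f,p,g,q):
    e,d=ray(f,p); k,c=ray(g,q)
    s,t=np.linalg.lstsq(np.c_[d,-c],k-e,rcond=None)[0]
    a,b=e+d*s,k+c*t; return (a+b)/2,np.linalg.norm(a-b)
HUE={"red":[(0,8),(172,180)],"yellow":[(22,35)],"green":[(50,80)],"blue":[(100,125)]}
def blobs(im,c,roi,amin=25):
    h=cv2.cvtColor(im,cv2.COLOR_BGR2HSV); m=0
    for a,b in HUE[c]: m=m|cv2.inRange(h,(a,110,40),(b,255,255))
    k=np.zeros_like(m); x0,y0,x1,y1=roi; k[y0:y1,x0:x1]=m[y0:y1,x0:x1]
    cs,_=cv2.findContours(k,cv2.RETR_EXTERNAL,cv2.CHAIN_APPROX_NONE)
    return sorted([c for c in cs if cv2.contourArea(c)>amin],key=cv2.contourArea,reverse=True)
E
python3 - <<'E'
from h import *
np.set_printoptions(precision=1,suppress=True)
T,S=grab_frame("top"),grab_frame("side")
for n,p,q in[("load far",(209.7,142.5),(325.1,149)),("load near",(210.3,171.7),(304,153)),("stop far",(390.3,133.5),(402,222)),("stop near",(393.6,163),(376,229.7))]:
    print(n,*tri(T,p,S,q))
for c in HUE:
    b=blobs(T["image"],c,(200,110,430,270)); s=blobs(S["image"],c,(250,140,440,290),12)
    b=sorted(b[:2],key=lambda k:k[:,0,1].mean())
    print(c,"marker",[plane(T,p,18)[:2] for p in(cv2.boundingRect(b[0])[:2],np.add(cv2.boundingRect(b[0])[:2],cv2.boundingRect(b[0])[2:]))])
    k=b[1][:,0].astype(float)
    w=np.array([plane(T,p,90)[:2] for p in k]); y0,y1=w[:,1].min(),w[:,1].max()
    # left half (no label): tape centreline; near edge slope = yaw
    E=[]
    for yy in np.arange(y0+8,y1-6,4):
        r=w[abs(w[:,1]-yy)<3]; E.append((yy,r[:,0].min(),r[:,0].max()))
    E=np.array(E); sl=np.polyfit(E[:,0],E[:,1],1)
    L=E[E[:,0]>(y0+y1)/2+8]
    print("  y",y0,y1,"mid",(y0+y1)/2,"near edge slope deg",np.degrees(np.arctan(sl[0])),"near at mid",np.polyval(sl,(y0+y1)/2),"width",(L[:,2]-L[:,1]).mean())
    # height: left-end (+y) midpoint in both views
    pm=k[w[:,1]>y1-4].mean(0)
    for q in s[:3]:
        print("  side blob",cv2.contourArea(q),cv2.boundingRect(q),q[:,0].mean(0), "tri topend", *[a for a in tri(T,pm,S,q[q[:,0,1]<=q[:,0,1].min()+1][:,0].mean(0))])
E
```

```text
load far [672.5 328.3  89. ] 4.672955556638283
load near [587.3 324.6  91.6] 1.4521350714002035
stop far [ 689.9 -175.7   79.5] 5.40471033493416
stop near [ 602.2 -179.6   81. ] 1.220114219111804
red marker [array([747.7,  -7.2]), array([709.2, -62.7])]
  y -222.31881605762763 -130.84882913322602 mid -176.58382259542682 near edge slope deg -3.5001896736924683 near at mid 430.21311503006393 width 25.049237411034014
  side blob 222.0 (314, 231, 24, 28) [326.8 244.5] tri topend [ 444.2 -133.5   89.6] 5.265100525339461
  side blob 68.0 (311, 244, 9, 19) [314.9 253. ] tri topend [ 434.4 -134.5   49.9] 23.697427924973447
  side blob 25.5 (382, 207, 13, 11) [388.7 212.2] tri topend [ 517.4 -167.7  163.5] 187.36013977397315
yellow marker [array([742.8, 174.9]), array([704.2, 115.6])]
  y 89.69297249493218 183.44822325048955 mid 136.57059787271086 near edge slope deg -3.5381012035909998 near at mid 416.76889681983334 width 25.199055489045243
  side blob 100.5 (273, 180, 18, 17) [281.5 187.9] tri topend [428.5 181.7  88. ] 4.473896933444639
  side blob 34.5 (270, 191, 6, 13) [272.5 197.2] tri 
[... 280 characters left out ...]
04.0 (285, 195, 19, 19) [294.5 203.6] tri topend [434.5  78.3  88.5] 2.2238265650184794
  side blob 39.5 (402, 225, 9, 10) [405.4 230.3] tri topend [588.8 -21.5  14. ] 363.0649462845586
  side blob 20.0 (283, 208, 5, 11) [285. 213.] tri topend [428.3  84.6  37.8] 20.463930348155476
blue marker [array([746.8,  82.4]), array([708.2,  26.5])]
  y -119.53096909390266 -28.196073719274153 mid -73.8635214065884 near edge slope deg -4.656577993327003 near at mid 423.7303227913403 width 22.925880941302324
  side blob 133.0 (297, 212, 22, 21) [308.2 222.2] tri topend [435.3 -30.1  90.8] 4.744384432570993
  side blob 36.0 (295, 226, 7, 14) [298.1 232.5] tri topend [426.7 -28.   43.1] 22.461928541815947
```

```bash
cat > go.py <<'E'
import sys
from h import *
from scipy.spatial.transform import Rotation as R
# usage: go.py yaw x y z [x y z ...]: rows from the measured pose, tool down, jaws along x turned by yaw
a=[float(v) for v in sys.argv[1:]]; s=readout.state(); M=s["ee_rot"]; c,n=np.cos(np.radians(a[0])),np.sin(np.radians(a[0]))
G=np.array([[n,-c,0],[-c,-n,0],[0,0,-1.]])
w=R.from_matrix(M.T@G).as_rotvec(degrees=True)
for p in np.reshape(a[1:],(-1,3)): print(np.round(w,1),np.round(M.T@(p-s["eef_pos"])/1e3,4))
E
python3 go.py 3.2 436 35 180
```

```text
[ 0.1 -0.  65.1] [0.3924 0.4312 0.0592]
```

Request:
{"method": "drive_tool", "body": {"motion": "0 0 65 0.392 0.431 0.059 1;0 0 65 0.392 0.431 0.059 1;0 0 65 0.392 0.431 0.059 1;0 0 65 0.392 0.431 0.059 1;0 0 65 0.392 0.431 0.059 1;0 0 65 0.392 0.431 0.059 1;0 0 65 0.392 0.431 0.059 1;0 0 65 0.392 0.431 0.059 1;0 0 65 0.392 0.431 0.059 1;0 0 65 0.392 0.431 0.059 1", "squeeze": 40}}

```text
time_s: 1.03
eef_pos: [376.7, 191.0, 197.4]
ee_rot: [[0.055, -0.998, 0.0], [-0.998, -0.055, 0.001], [-0.001, -0.0, -1.0]]
contact_force: [1.1, 0.8, 0.5]
gripper_width: 1.005
gripper_force: 0.0
```

```bash
python3 go.py 3.2 436 35 180 436 35 49
```

```text
[-0.   0.  -0.1] [ 0.1591 -0.0506  0.0173]
[-0.   0.  -0.1] [ 0.1591 -0.0506  0.1483]
```

Request:
{"method": "drive_tool", "body": {"motion": "0 0 0 0.14 -0.045 0.017 1;0 0 0 0.14 -0.045 0.017 1;0 0 0 0.14 -0.045 0.017 1;0 0 0 0.14 -0.045 0.017 1;0 0 0 0.14 -0.045 0.017 1;0 0 0 0.14 -0.045 0.017 1;0 0 0 0.14 -0.045 0.017 1"}}

```text
time_s: 1.62
eef_pos: [429.7, 56.0, 180.4]
ee_rot: [[0.058, -0.998, 0.0], [-0.998, -0.058, 0.0], [-0.0, -0.0, -1.0]]
contact_force: [-0.2, 0.4, 0.0]
gripper_width: 1.0
gripper_force: 0.0
```

```bash
python3 go.py 3.2 436 35 130 436 35 49;python3 - <<'E'
from h import *
f=grab_frame("top"); cv2.imwrite("pics/t2.png",cv2.resize(f["image"][120:270,210:430],None,fx=3.6,fy=3.6,interpolation=cv2.INTER_CUBIC))
E
```

```text
[-0.   0.   0.1] [ 0.0213 -0.005   0.0504]
[-0.   0.   0.1] [ 0.0213 -0.005   0.1314]
```

View pics/t2.png

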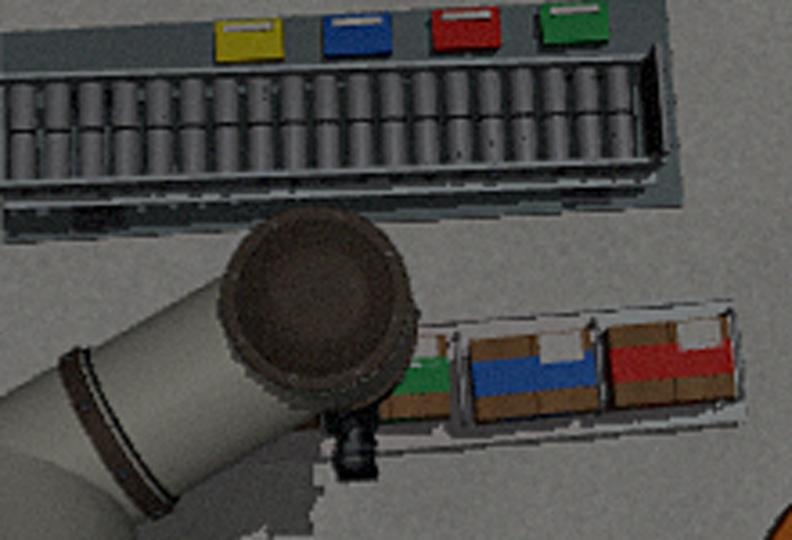

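The wrist covers yellow and half of green (at 430,375 in the crop). Blue and red are undisturbed. I'll align over green and descend.

Request:
{"method": "drive_tool", "body": {"motion": "0 0 0 0.021 -0.005 0.02 1;0 0 0 0.021 -0.005 0.035 1;0 0 0 0.021 -0.005 0.06 1;0 0 0 0.021 -0.005 0.085 1;0 0 0 0.021 -0.005 0.11 1;0 0 0 0.021 -0.005 0.125 1;0 0 0 0.021 -0.005 0.131 1;0 0 0 0.021 -0.005 0.131 1"}}

```text
time_s: 2.33
eef_pos: [435.3, 35.9, 48.4]
ee_rot: [[0.061, -0.998, -0.003], [-0.998, -0.061, -0.001], [0.001, 0.003, -1.0]]
contact_force: [-0.6, 0.1, 1.0]
gripper_width: 1.0
gripper_force: 0.0
```

Request:
{"method": "drive_tool", "body": {"motion": "0 0 0 0 0 0 -1;0 0 0 0 0 0 -1;0 0 0 0 0 0 -1;0 0 0 0 0 0 -1;0 0 0 0 0 0 -1;0 0 0 0 0 0 -1"}}

```text
time_s: 2.83
eef_pos: [436.9, 35.8, 50.6]
ee_rot: [[0.059, -0.998, 0.003], [-0.998, -0.059, 0.001], [-0.001, -0.003, -1.0]]
contact_force: [-1.4, 3.0, 6.3]
gripper_width: 0.7
gripper_force: 44.8
```

Request:
{"method": "drive_tool", "body": {"motion": "0 0 0 0 0 -0.01 -1;0 0 0 0 0 -0.03 -1;0 0 0 0 0 -0.055 -1;0 0 0 0 0 -0.085 -1;0 0 0 0 0 -0.11 -1;0 0 0 0 0 -0.12 -1;0 0 0 0 0 -0.12 -1"}}

```text
time_s: 3.42
eef_pos: [437.4, 35.6, 172.1]
ee_rot: [[0.058, -0.998, 0.006], [-0.998, -0.058, 0.003], [-0.002, -0.007, -1.0]]
contact_force: [0.6, -0.9, -2.7]
gripper_width: 0.698
gripper_force: 44.2
```

```bash
python3 go.py 1.9 644 -107 170 644 -107 102
```

```text
[-0.4  0.1  1.5] [ 0.1545 -0.1979  0.0031]
[-0.4  0.1  1.5] [ 0.1546 -0.1975  0.0711]
```

Request:
{"method": "drive_tool", "body": {"motion": "0 0 0 0.008 -0.01 0 -1;0 0 0 0.024 -0.03 0 -1;0 0 1 0.043 -0.055 0 -1;0 0 1 0.064 -0.082 0 -1;0 0 1.5 0.086 -0.11 0 -1;0 0 1.5 0.107 -0.137 0 -1;0 0 1.5 0.127 -0.163 0 -1;0 0 1.5 0.144 -0.184 0 -1;0 0 1.5 0.153 -0.196 0 -1;0 0 1.5 0.1545 -0.198 0 -1"}}

```text
time_s: 4.25
eef_pos: [643.6, -109.3, 166.1]
ee_rot: [[0.03, -1.0, -0.003], [-1.0, -0.03, -0.0], [0.0, 0.003, -1.0]]
contact_force: [0.7, 0.1, -1.5]
gripper_width: 0.7
gripper_force: 44.2
```

```bash
python3 go.py 1.9 644 -107 170 644 -107 100;python3 - <<'E'
from h import *
f=grab_frame("side"); cv2.imwrite("pics/s2.png",cv2.resize(f["image"][120:270,240:440],None,fx=3.9,fy=3.9,interpolation=cv2.INTER_CUBIC))
E
```

```text
[ 0.2 -0.  -0.2] [-0.0023 -0.0005 -0.0039]
[ 0.2 -0.  -0.2] [-0.0023 -0.0007  0.0661]
```

View pics/s2.png

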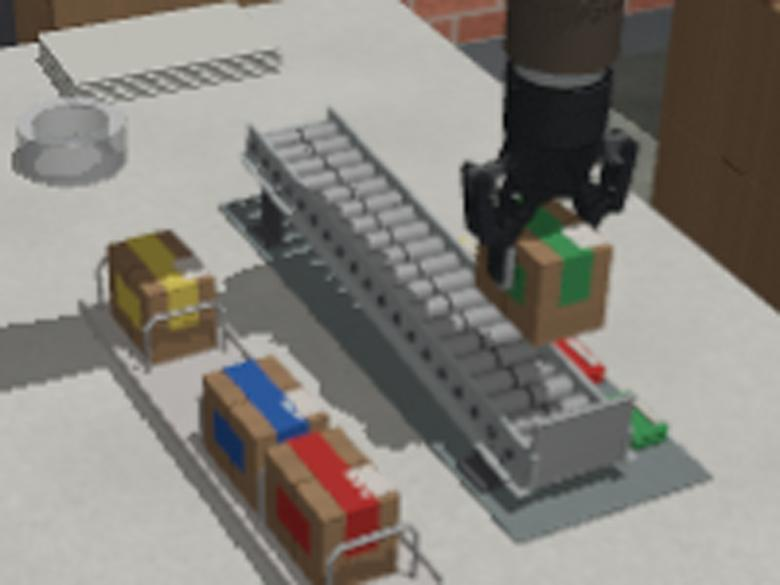

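Green is held upright at about (545,270) in the crop, above the lower end of the lane. Now lowering.

Request:
{"method": "drive_tool", "body": {"motion": "0 0 0 -0.002 0 0.01 -1;0 0 0 -0.002 0 0.03 -1;0 0 0 -0.002 0 0.048 -1;0 0 0 -0.002 0 0.06 -1;0 0 0 -0.002 0 0.067 -1;0 0 0 -0.002 0 0.069 -1;0 0 0 -0.002 0 0.071 -1;0 0 0 -0.002 0 0.071 -1"}}

```text
time_s: 4.97
eef_pos: [642.9, -105.3, 98.8]
ee_rot: [[0.033, -0.999, 0.001], [-0.999, -0.033, -0.0], [0.0, -0.001, -1.0]]
contact_force: [0.5, 0.4, -1.2]
gripper_width: 0.696
gripper_force: 44.2
```

Request:
{"method": "drive_tool", "body": {"motion": "0 0 0 0 0 0.002 -1;0 0 0 0 0 0.004 -1;0 0 0 0 0 0.004 -1"}}

```text
time_s: 5.22
eef_pos: [642.6, -105.5, 94.5]
ee_rot: [[0.032, -0.999, 0.0], [-0.999, -0.032, 0.0], [-0.0, -0.0, -1.0]]
contact_force: [-0.4, -0.2, -1.5]
gripper_width: 0.695
gripper_force: 44.2
```

Request:
{"method": "drive_tool", "body": {"motion": "0 0 0 0 0 0.002 -1;0 0 0 0 0 0.003 -1;0 0 0 0 0 0.003 -1"}}

```text
time_s: 5.47
eef_pos: [642.4, -105.5, 91.1]
ee_rot: [[0.032, -0.999, -0.0], [-0.999, -0.032, 0.0], [-0.0, 0.0, -1.0]]
contact_force: [-0.1, 0.8, -1.6]
gripper_width: 0.697
gripper_force: 44.2
```

Request:
{"method": "drive_tool", "body": {"motion": "0 0 0 0 0 0.001 -1;0 0 0 0 0 0.002 -1;0 0 0 0 0 0.002 -1"}}

```text
time_s: 5.72
eef_pos: [642.6, -105.5, 89.1]
ee_rot: [[0.032, -0.999, -0.0], [-0.999, -0.032, 0.0], [-0.0, 0.0, -1.0]]
contact_force: [-0.4, 0.5, -2.1]
gripper_width: 0.697
gripper_force: 44.2
```

Request:
{"method": "drive_tool", "body": {"motion": "0 0 0 0 0 0.001 -1;0 0 0 0 0 0.002 -1;0 0 0 0 0 0.002 -1"}}

```text
time_s: 5.97
eef_pos: [642.7, -105.7, 88.9]
ee_rot: [[0.033, -0.999, 0.0], [-0.999, -0.033, -0.001], [0.001, -0.0, -1.0]]
contact_force: [-3.0, 0.6, 5.7]
gripper_width: 0.7
gripper_force: 44.7
```

Request:
{"method": "drive_tool", "body": {"motion": "0 0 0 0 0 0.001 -1;0 0 0 0 0 0.0015 -1;0 0 0 0 0 0.0015 -1"}}

```text
time_s: 6.22
eef_pos: [642.8, -105.9, 88.8]
ee_rot: [[0.033, -0.999, 0.001], [-0.999, -0.033, -0.001], [0.001, -0.001, -1.0]]
contact_force: [-4.6, 0.7, 10.8]
gripper_width: 0.7
gripper_force: 45.2
```

Request:
{"method": "drive_tool", "body": {"motion": "0 0 0 0 0 0 1;0 0 0 0 0 0 1;0 0 0 0 0 0 1;0 0 0 0 0 0 1;0 0 0 0 0 0 1;0 0 0 0 0 0 1"}}

```text
time_s: 6.72
eef_pos: [642.6, -105.5, 85.5]
ee_rot: [[0.032, -0.999, -0.0], [-0.999, -0.032, -0.0], [0.0, 0.0, -1.0]]
contact_force: [0.5, -0.6, -0.1]
gripper_width: 0.999
gripper_force: 0.0
```

Request:
{"method": "drive_tool", "body": {"motion": "0 0 0 0 0 -0.015 1;0 0 0 0 0 -0.04 1;0 0 0 0 0 -0.07 1;0 0 0 0 0 -0.09 1;0 0 0 0 0 -0.095 1;0 0 0 0 0 -0.095 1"}}

```text
time_s: 7.22
eef_pos: [643.6, -105.4, 182.9]
ee_rot: [[0.032, -0.999, 0.004], [-0.999, -0.032, 0.0], [-0.0, -0.004, -1.0]]
contact_force: [0.6, -0.5, -0.0]
gripper_width: 0.997
gripper_force: 0.0
```

```bash
python3 go.py 3.2 442.5 -176 184 442.5 -176 49;python3 - <<'E'
from h import *
f=grab_frame("side"); cv2.imwrite("pics/s3.png",cv2.resize(f["image"][120:270,240:440],None,fx=3.9,fy=3.9,interpolation=cv2.INTER_CUBIC))
E
```

```text
[-0.2  0.  -1.3] [ 0.064   0.2033 -0.002 ]
[-0.2  0.  -1.3] [0.064  0.2038 0.133 ]
```

View pics/s3.png

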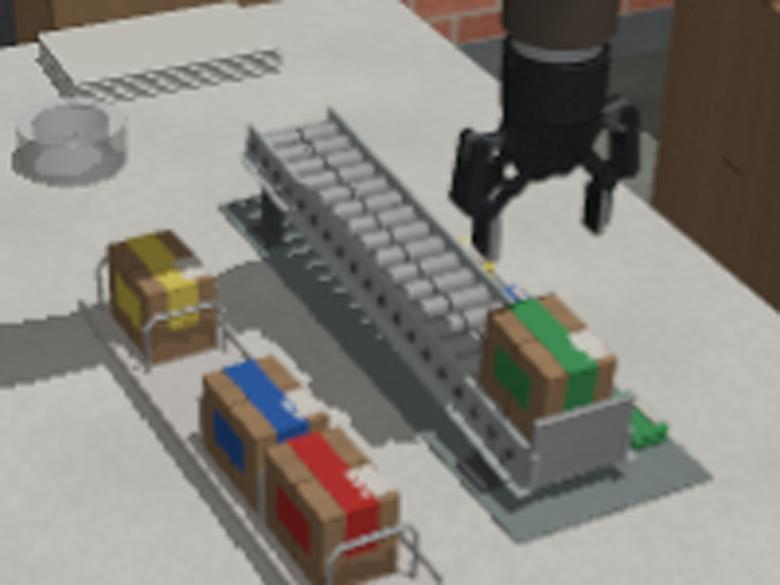

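Green stands upright on the lane at about (550,360), near the stop. Next is red.

Request:
{"method": "drive_tool", "body": {"motion": "0 0 0 0.005 0.015 0 1;0 0 0 0.015 0.045 0 1;0 0 -1.3 0.026 0.08 0 1;0 0 -1.3 0.037 0.115 0 1;0 0 -1.3 0.047 0.15 0 1;0 0 -1.3 0.056 0.18 0 1;0 0 -1.3 0.062 0.197 0 1;0 0 -1.3 0.064 0.2035 0 1;0 0 -1.3 0.064 0.2035 0 1"}}

```text
time_s: 8.02
eef_pos: [439.3, -176.3, 179.7]
ee_rot: [[0.054, -0.999, -0.003], [-0.999, -0.054, 0.001], [-0.001, 0.003, -1.0]]
contact_force: [0.7, 0.0, -0.0]
gripper_width: 1.0
gripper_force: 0.0
```

```bash
python3 go.py 3.2 442.5 -176 49
```

```text
[ 0.2  0.  -0.1] [-0.     -0.0036  0.1307]
```

Request:
{"method": "drive_tool", "body": {"motion": "0 0 0 0 -0.001 0.015 1;0 0 0 0 -0.001 0.04 1;0 0 0 0 -0.001 0.07 1;0 0 0 0 -0.001 0.1 1;0 0 0 0 -0.001 0.122 1;0 0 0 0 -0.001 0.131 1;0 0 0 0 -0.001 0.132 1;0 0 0 0 -0.001 0.132 1"}}

```text
time_s: 8.68
eef_pos: [443.1, -175.8, 48.5]
ee_rot: [[0.056, -0.998, -0.001], [-0.998, -0.056, -0.0], [0.0, 0.001, -1.0]]
contact_force: [-0.2, -0.1, -0.1]
gripper_width: 1.0
gripper_force: 0.0
```

Request:
{"method": "drive_tool", "body": {"motion": "0 0 0 0 0 0 -1;0 0 0 0 0 0 -1;0 0 0 0 0 0 -1;0 0 0 0 0 0 -1;0 0 0 0 0 0 -1;0 0 0 0 0 0 -1"}}

```text
time_s: 9.18
eef_pos: [443.6, -176.0, 50.3]
ee_rot: [[0.056, -0.998, 0.003], [-0.998, -0.056, -0.0], [0.001, -0.003, -1.0]]
contact_force: [0.6, 1.5, 6.6]
gripper_width: 0.699
gripper_force: 44.7
```

Request:
{"method": "drive_tool", "body": {"motion": "0 0 0 0 0 -0.01 -1;0 0 0 0 0 -0.03 -1;0 0 0 0 0 -0.055 -1;0 0 0 0 0 -0.085 -1;0 0 0 0 0 -0.11 -1;0 0 0 0 0 -0.12 -1;0 0 0 0 0 -0.12 -1;0 0 0 0 0 -0.12 -1"}}

```text
time_s: 9.85
eef_pos: [441.7, -175.8, 168.7]
ee_rot: [[0.054, -0.999, 0.0], [-0.999, -0.054, 0.001], [-0.001, -0.0, -1.0]]
contact_force: [-0.2, -0.1, -2.9]
gripper_width: 0.695
gripper_force: 44.1
```

```bash
python3 go.py 1.9 641 -18 170 641 -18 107;python3 - <<'E'
from h import *
np.set_printoptions(precision=1,suppress=True)
f=grab_frame("top")
# lane frame: origin (638,72), yaw 1.94
for k in blobs(f["image"],"green",(200,110,430,215)):
    p=plane(f,k[:,0].min(0),126)[:2],plane(f,k[:,0].max(0),126)[:2]; print(cv2.boundingRect(k),p)
E
```

```text
[-0.   0.   1.2] [-0.1467 -0.2076 -0.0011]
[-0.   0.   1.2] [-0.1467 -0.2076  0.0619]
(361, 140, 34, 10) (array([655.3, -87.1]), array([ 628.4, -174.1]))
(360, 120, 19, 12) (array([711.3, -86.5]), array([ 679.3, -133.7]))
```

Request:
{"method": "drive_tool", "body": {"motion": "0 0 0 -0.007 -0.01 0 -1;0 0 0 -0.021 -0.03 0 -1;0 0 1.2 -0.04 -0.056 0 -1;0 0 1.2 -0.06 -0.085 0 -1;0 0 1.2 -0.081 -0.115 0 -1;0 0 1.2 -0.102 -0.144 0 -1;0 0 1.2 -0.121 -0.171 0 -1;0 0 1.2 -0.137 -0.193 0 -1;0 0 1.2 -0.145 -0.205 0 -1;0 0 1.2 -0.1465 -0.2075 0 -1"}}

```text
time_s: 10.73
eef_pos: [643.1, -15.8, 165.8]
ee_rot: [[0.036, -0.999, -0.003], [-0.999, -0.036, -0.0], [0.0, 0.003, -1.0]]
contact_force: [0.7, -0.7, -2.1]
gripper_width: 0.698
gripper_force: 44.1
```

```bash
python3 go.py 1.9 641 -18 100
```

```text
[ 0.2 -0.   0.2] [0.0021 0.002  0.0658]
```

Request:
{"method": "drive_tool", "body": {"motion": "0 0 0 0.001 0.001 0.01 -1;0 0 0 0.001 0.001 0.03 -1;0 0 0 0.001 0.001 0.048 -1;0 0 0 0.001 0.001 0.06 -1;0 0 0 0.001 0.001 0.067 -1;0 0 0 0.001 0.001 0.069 -1;0 0 0 0.001 0.001 0.069 -1;0 0 0 0.001 0.001 0.069 -1"}}

```text
time_s: 11.4
eef_pos: [641.0, -19.5, 100.7]
ee_rot: [[0.034, -0.999, 0.002], [-0.999, -0.034, -0.0], [0.0, -0.002, -1.0]]
contact_force: [-0.4, -0.3, -1.6]
gripper_width: 0.696
gripper_force: 44.1
```

Request:
{"method": "drive_tool", "body": {"motion": "0 0 0 0 0 0.001 -1;0 0 0 0 0 0.002 -1;0 0 0 0 0 0.002 -1"}}

```text
time_s: 11.65
eef_pos: [640.6, -19.3, 98.4]
ee_rot: [[0.034, -0.999, 0.001], [-0.999, -0.034, 0.0], [-0.0, -0.001, -1.0]]
contact_force: [-0.1, 0.5, -2.1]
gripper_width: 0.698
gripper_force: 44.1
```

Request:
{"method": "drive_tool", "body": {"motion": "0 0 0 0 0 0.001 -1;0 0 0 0 0 0.002 -1;0 0 0 0 0 0.002 -1"}}

```text
time_s: 11.9
eef_pos: [640.6, -19.3, 95.9]
ee_rot: [[0.034, -0.999, 0.0], [-0.999, -0.034, -0.0], [0.0, -0.0, -1.0]]
contact_force: [-0.2, -0.6, -0.5]
gripper_width: 0.694
gripper_force: 44.2
```

Request:
{"method": "drive_tool", "body": {"motion": "0 0 0 0 0 0.001 -1;0 0 0 0 0 0.002 -1;0 0 0 0 0 0.002 -1"}}

```text
time_s: 12.15
eef_pos: [640.7, -20.3, 95.1]
ee_rot: [[0.035, -0.999, 0.001], [-0.999, -0.035, -0.001], [0.001, -0.001, -1.0]]
contact_force: [-0.6, -2.9, 4.9]
gripper_width: 0.701
gripper_force: 44.7
```

Contact is at TCP 95.5, as predicted. Releasing, then on to blue.

Request:
{"method": "drive_tool", "body": {"motion": "0 0 0 0 0 0 1;0 0 0 0 0 0 1;0 0 0 0 0 0 1;0 0 0 0 0 0 1;0 0 0 0 0 0 1;0 0 0 0 0 0 1"}}

```text
time_s: 12.65
eef_pos: [640.5, -19.1, 93.7]
ee_rot: [[0.034, -0.999, -0.0], [-0.999, -0.034, 0.0], [-0.0, 0.0, -1.0]]
contact_force: [0.2, 0.5, -0.6]
gripper_width: 0.998
gripper_force: 0.0
```

Request:
{"method": "drive_tool", "body": {"motion": "0 0 0 0 0 -0.015 1;0 0 0 0 0 -0.04 1;0 0 0 0 0 -0.07 1;0 0 0 0 0 -0.085 1;0 0 0 0 0 -0.088 1;0 0 0 0 0 -0.088 1;0 0 0 0 0 -0.088 1"}}

```text
time_s: 13.23
eef_pos: [639.7, -19.2, 180.7]
ee_rot: [[0.034, -0.999, -0.002], [-0.999, -0.034, 0.0], [-0.0, 0.002, -1.0]]
contact_force: [0.2, -0.5, -1.0]
gripper_width: 1.002
gripper_force: 0.0
```

```bash
python3 go.py 4 436 -74 180 ;python3 - <<'E'
from h import *
f=grab_frame("side"); cv2.imwrite("pics/s4.png",cv2.resize(f["image"][120:270,240:440],None,fx=3.9,fy=3.9,interpolation=cv2.INTER_CUBIC))
E
```

```text
[ 0.1  0.  -2.1] [0.0479 0.2054 0.0011]
```

View pics/s4.png

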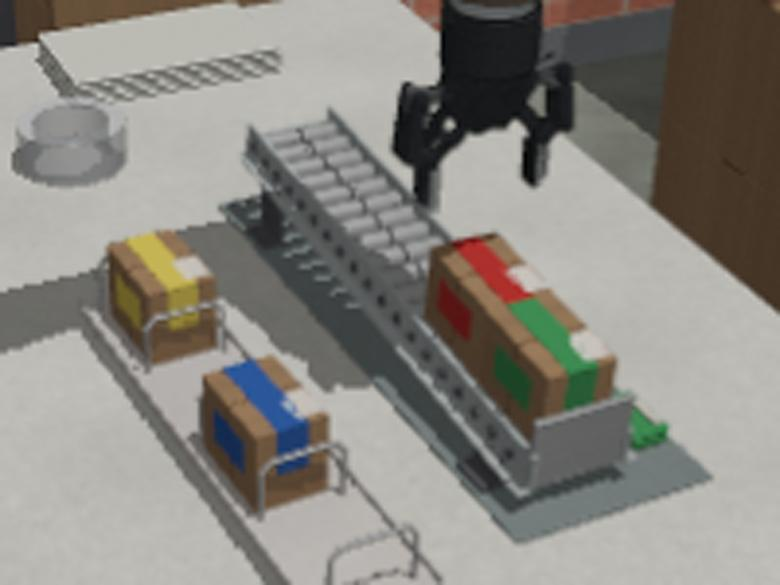

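Red at (470,300) has queued tightly behind green at (550,360), both upright. Blue is next.

Request:
{"method": "drive_tool", "body": {"motion": "0 0 0 0.004 0.015 0 1;0 0 0 0.01 0.045 0 1;0 0 -2 0.019 0.08 0 1;0 0 -2 0.027 0.115 0 1;0 0 -2 0.035 0.15 0 1;0 0 -2 0.042 0.18 0 1;0 0 -2 0.046 0.198 0 1;0 0 -2 0.048 0.2045 0 1;0 0 -2 0.048 0.2045 0 1"}}

```text
time_s: 14.03
eef_pos: [435.9, -74.7, 181.2]
ee_rot: [[0.068, -0.998, -0.002], [-0.998, -0.068, -0.0], [-0.0, 0.002, -1.0]]
contact_force: [0.6, 0.2, 0.3]
gripper_width: 0.999
gripper_force: 0.0
```

Request:
{"method": "drive_tool", "body": {"motion": "0 0 0 0 0 0.015 1;0 0 0 0 0 0.035 1;0 0 0 0 0 0.055 1;0 0 0 0 0 0.065 1;0 0 0 0 0 0.065 1"}}

```text
time_s: 14.45
eef_pos: [437.2, -74.2, 114.0]
ee_rot: [[0.069, -0.998, -0.006], [-0.998, -0.069, -0.001], [0.001, 0.006, -1.0]]
contact_force: [0.2, -0.4, -0.0]
gripper_width: 0.992
gripper_force: 0.0
```

```bash
python3 go.py 4 436 -74 49
```

```text
[ 0.3 -0.  -0.1] [-0.0003  0.0008  0.065 ]
```

Request:
{"method": "drive_tool", "body": {"motion": "0 0 0 0 0 0.015 1;0 0 0 0 0 0.035 1;0 0 0 0 0 0.055 1;0 0 0 0 0 0.064 1;0 0 0 0 0 0.066 1;0 0 0 0 0 0.066 1"}}

```text
time_s: 14.95
eef_pos: [438.6, -74.1, 50.5]
ee_rot: [[0.07, -0.998, -0.001], [-0.998, -0.07, -0.0], [0.0, 0.001, -1.0]]
contact_force: [0.8, -0.0, 0.4]
gripper_width: 1.0
gripper_force: 0.0
```

Request:
{"method": "drive_tool", "body": {"motion": "0 0 0 0 0 0 -1;0 0 0 0 0 0 -1;0 0 0 0 0 0 -1;0 0 0 0 0 0 -1;0 0 0 0 0 0 -1;0 0 0 0 0 0 -1"}}

```text
time_s: 15.45
eef_pos: [438.4, -74.1, 51.8]
ee_rot: [[0.069, -0.998, 0.002], [-0.998, -0.069, 0.0], [-0.0, -0.002, -1.0]]
contact_force: [-1.1, 1.4, 6.5]
gripper_width: 0.695
gripper_force: 44.7
```

Request:
{"method": "drive_tool", "body": {"motion": "0 0 0 0 0 -0.01 -1;0 0 0 0 0 -0.03 -1;0 0 0 0 0 -0.055 -1;0 0 0 0 0 -0.085 -1;0 0 0 0 0 -0.11 -1;0 0 0 0 0 -0.125 -1;0 0 0 0 0 -0.125 -1;0 0 0 0 0 -0.125 -1"}}

```text
time_s: 16.12
eef_pos: [437.5, -74.1, 175.9]
ee_rot: [[0.068, -0.998, 0.001], [-0.998, -0.068, 0.001], [-0.001, -0.001, -1.0]]
contact_force: [-1.1, 0.5, -2.1]
gripper_width: 0.697
gripper_force: 44.1
```

```bash
python3 go.py 1.9 638 72 176
```

```text
[-0.1  0.1  2. ] [-0.132  -0.21    0.0003]
```

Request:
{"method": "drive_tool", "body": {"motion": "0 0 0 -0.006 -0.01 0 -1;0 0 0 -0.019 -0.03 0 -1;0 0 2 -0.036 -0.057 0 -1;0 0 2 -0.054 -0.086 0 -1;0 0 2 -0.073 -0.116 0 -1;0 0 2 -0.092 -0.146 0 -1;0 0 2 -0.109 -0.173 0 -1;0 0 2 -0.123 -0.195 0 -1;0 0 2 -0.13 -0.207 0 -1;0 0 2 -0.132 -0.21 0 -1"}}

```text
time_s: 16.95
eef_pos: [639.6, 73.9, 172.0]
ee_rot: [[0.035, -0.999, -0.004], [-0.999, -0.035, -0.001], [0.001, 0.004, -1.0]]
contact_force: [-1.2, 0.2, -2.4]
gripper_width: 0.7
gripper_force: 44.1
```

Request:
{"method": "drive_tool", "body": {"motion": "0 0 0 0 0 0.01 -1;0 0 0 0 0 0.03 -1;0 0 0 0 0 0.048 -1;0 0 0 0 0 0.06 -1;0 0 0 0 0 0.066 -1;0 0 0 0 0 0.067 -1;0 0 0 0 0 0.067 -1;0 0 0 0 0 0.067 -1"}}

```text
time_s: 17.62
eef_pos: [638.7, 71.9, 109.8]
ee_rot: [[0.034, -0.999, 0.002], [-0.999, -0.034, 0.0], [-0.0, -0.002, -1.0]]
contact_force: [0.6, 0.6, -2.2]
gripper_width: 0.7
gripper_force: 44.1
```

Request:
{"method": "drive_tool", "body": {"motion": "0 0 0 0 0 0.001 -1;0 0 0 0 0 0.002 -1;0 0 0 0 0 0.002 -1"}}

```text
time_s: 17.87
eef_pos: [638.2, 72.0, 107.3]
ee_rot: [[0.034, -0.999, 0.001], [-0.999, -0.034, 0.0], [-0.0, -0.001, -1.0]]
contact_force: [-0.2, 0.6, -2.6]
gripper_width: 0.699
gripper_force: 44.1
```

Request:
{"method": "drive_tool", "body": {"motion": "0 0 0 0 0 0.001 -1;0 0 0 0 0 0.002 -1;0 0 0 0 0 0.002 -1"}}

```text
time_s: 18.12
eef_pos: [638.0, 71.9, 104.6]
ee_rot: [[0.034, -0.999, -0.0], [-0.999, -0.034, -0.0], [0.0, 0.0, -1.0]]
contact_force: [-0.1, 0.8, -2.0]
gripper_width: 0.7
gripper_force: 44.1
```

Request:
{"method": "drive_tool", "body": {"motion": "0 0 0 0 0 0.001 -1;0 0 0 0 0 0.002 -1;0 0 0 0 0 0.002 -1"}}

```text
time_s: 18.37
eef_pos: [638.2, 71.9, 104.3]
ee_rot: [[0.035, -0.999, 0.001], [-0.999, -0.035, -0.0], [0.0, -0.001, -1.0]]
contact_force: [-2.2, -0.5, 4.2]
gripper_width: 0.699
gripper_force: 44.8
```

Request:
{"method": "drive_tool", "body": {"motion": "0 0 0 0 0 0 1;0 0 0 0 0 0 1;0 0 0 0 0 0 1;0 0 0 0 0 0 1;0 0 0 0 0 0 1;0 0 0 0 0 0 1"}}

```text
time_s: 18.87
eef_pos: [638.1, 71.9, 102.7]
ee_rot: [[0.034, -0.999, -0.0], [-0.999, -0.034, -0.0], [0.0, 0.0, -1.0]]
contact_force: [-0.6, -1.0, -0.2]
gripper_width: 1.003
gripper_force: 0.0
```

Request:
{"method": "drive_tool", "body": {"motion": "0 0 0 0 0 -0.015 1;0 0 0 0 0 -0.04 1;0 0 0 0 0 -0.065 1;0 0 0 0 0 -0.08 1;0 0 0 0 0 -0.08 1;0 0 0 0 0 -0.08 1;0 0 0 0 0 -0.08 1"}}

```text
time_s: 19.45
eef_pos: [637.3, 71.8, 181.7]
ee_rot: [[0.034, -0.999, -0.002], [-0.999, -0.034, -0.0], [0.0, 0.002, -1.0]]
contact_force: [-0.3, 0.6, -0.3]
gripper_width: 0.998
gripper_force: 0.0
```

```bash
python3 go.py 3.3 429.5 136.5 182 ;python3 - <<'E'
from h import *
f=grab_frame("side"); cv2.imwrite("pics/s5.png",cv2.resize(f["image"][120:270,240:440],None,fx=3.9,fy=3.9,interpolation=cv2.INTER_CUBIC))
E
```

```text
[ 0.1 -0.  -1.4] [-7.170e-02  2.055e-01  1.000e-04]
```

View pics/s5.png

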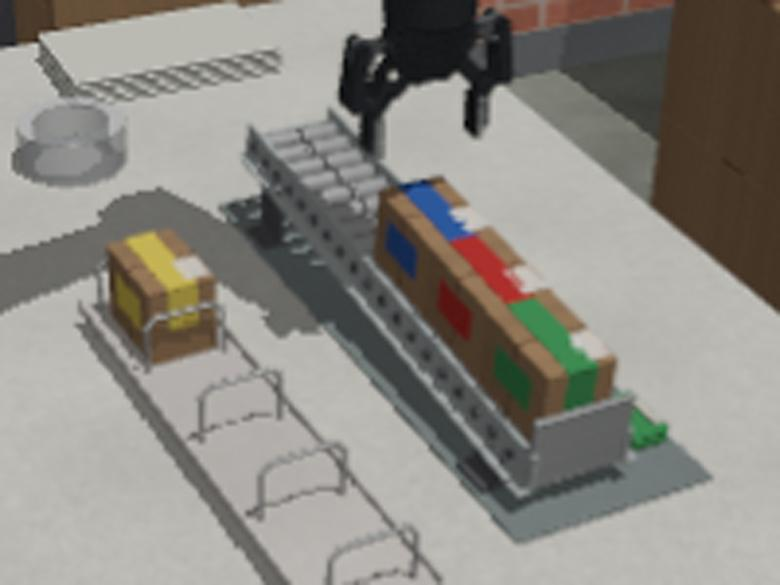

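Blue at (430,225) stands tightly behind red and green. Yellow is the last one left in the rack, at (160,290).

Request:
{"method": "drive_tool", "body": {"motion": "0 0 0 -0.005 0.015 0 1;0 0 0 -0.016 0.045 0 1;0 0 -1.4 -0.028 0.08 0 1;0 0 -1.4 -0.04 0.115 0 1;0 0 -1.4 -0.053 0.15 0 1;0 0 -1.4 -0.063 0.18 0 1;0 0 -1.4 -0.069 0.198 0 1;0 0 -1.4 -0.072 0.205 0 1;0 0 -1.4 -0.072 0.205 0 1"}}

```text
time_s: 20.25
eef_pos: [429.3, 136.9, 182.4]
ee_rot: [[0.06, -0.998, -0.001], [-0.998, -0.06, -0.001], [0.001, 0.001, -1.0]]
contact_force: [1.0, -1.3, -0.0]
gripper_width: 0.998
gripper_force: 0.0
```

Request:
{"method": "drive_tool", "body": {"motion": "0 0 0 0 0 0.015 1;0 0 0 0 0 0.035 1;0 0 0 0 0 0.055 1;0 0 0 0 0 0.065 1;0 0 0 0 0 0.065 1"}}

```text
time_s: 20.67
eef_pos: [430.3, 135.7, 115.0]
ee_rot: [[0.057, -0.998, -0.005], [-0.998, -0.057, -0.004], [0.003, 0.005, -1.0]]
contact_force: [-0.1, 0.1, -0.5]
gripper_width: 0.998
gripper_force: 0.0
```

```bash
python3 go.py 3.3 429.5 136.5 49
```

```text
[ 0.3 -0.2 -0. ] [-0.001   0.0004  0.066 ]
```

Request:
{"method": "drive_tool", "body": {"motion": "0 0 0 0 0 0.015 1;0 0 0 0 0 0.035 1;0 0 0 0 0 0.055 1;0 0 0 0 0 0.065 1;0 0 0 0 0 0.067 1;0 0 0 0 0 0.067 1"}}

```text
time_s: 21.17
eef_pos: [431.5, 136.8, 50.5]
ee_rot: [[0.058, -0.998, -0.001], [-0.998, -0.058, -0.001], [0.001, 0.001, -1.0]]
contact_force: [-0.4, 0.4, 0.2]
gripper_width: 0.997
gripper_force: 0.0
```

Request:
{"method": "drive_tool", "body": {"motion": "0 0 0 0 0 0 -1;0 0 0 0 0 0 -1;0 0 0 0 0 0 -1;0 0 0 0 0 0 -1;0 0 0 0 0 0 -1;0 0 0 0 0 0 -1"}}

```text
time_s: 21.67
eef_pos: [431.4, 137.3, 51.8]
ee_rot: [[0.059, -0.998, 0.002], [-0.998, -0.059, 0.001], [-0.001, -0.002, -1.0]]
contact_force: [-0.2, -1.1, 6.5]
gripper_width: 0.7
gripper_force: 44.7
```

Request:
{"method": "drive_tool", "body": {"motion": "0 0 0 0 0 -0.01 -1;0 0 0 0 0 -0.03 -1;0 0 0 0 0 -0.055 -1;0 0 0 0 0 -0.085 -1;0 0 0 0 0 -0.11 -1;0 0 0 0 0 -0.13 -1;0 0 0 0 0 -0.13 -1;0 0 0 0 0 -0.13 -1"}}

```text
time_s: 22.33
eef_pos: [430.6, 137.0, 181.1]
ee_rot: [[0.058, -0.998, 0.001], [-0.998, -0.058, 0.002], [-0.002, -0.001, -1.0]]
contact_force: [-0.2, 0.7, -3.3]
gripper_width: 0.698
gripper_force: 44.3
```

```bash
python3 go.py 1.9 635 162 180
```

```text
[-0.1  0.1  1.4] [-0.0131 -0.2055  0.0013]
```

Request:
{"method": "drive_tool", "body": {"motion": "0 0 0 -0.001 -0.012 0 -1;0 0 0 -0.002 -0.036 0 -1;0 0 1.4 -0.004 -0.066 0 -1;0 0 1.4 -0.006 -0.097 0 -1;0 0 1.4 -0.008 -0.128 0 -1;0 0 1.4 -0.01 -0.158 0 -1;0 0 1.4 -0.012 -0.184 0 -1;0 0 1.4 -0.013 -0.2 0 -1;0 0 1.4 -0.013 -0.2055 0 -1;0 0 1.4 -0.013 -0.2055 0 -1"}}

```text
time_s: 23.17
eef_pos: [634.9, 161.5, 177.2]
ee_rot: [[0.033, -0.999, -0.005], [-0.999, -0.033, -0.002], [0.002, 0.005, -1.0]]
contact_force: [-0.6, -0.0, -2.2]
gripper_width: 0.703
gripper_force: 44.2
```

Request:
{"method": "drive_tool", "body": {"motion": "0 0 0 0 0 0.01 -1;0 0 0 0 0 0.03 -1;0 0 0 0 0 0.048 -1;0 0 0 0 0 0.058 -1;0 0 0 0 0 0.064 -1;0 0 0 0 0 0.065 -1;0 0 0 0 0 0.065 -1;0 0 0 0 0 0.065 -1"}}

```text
time_s: 23.83
eef_pos: [635.6, 162.2, 117.0]
ee_rot: [[0.034, -0.999, 0.002], [-0.999, -0.034, 0.001], [-0.001, -0.002, -1.0]]
contact_force: [0.0, 0.5, -1.1]
gripper_width: 0.697
gripper_force: 44.2
```

Request:
{"method": "drive_tool", "body": {"motion": "0 0 0 0 0 0.001 -1;0 0 0 0 0 0.002 -1;0 0 0 0 0 0.002 -1"}}

```text
time_s: 24.08
eef_pos: [635.3, 161.9, 114.2]
ee_rot: [[0.034, -0.999, 0.001], [-0.999, -0.034, 0.0], [-0.0, -0.001, -1.0]]
contact_force: [0.3, 0.4, -3.0]
gripper_width: 0.699
gripper_force: 44.2
```

Request:
{"method": "drive_tool", "body": {"motion": "0 0 0 0 0 0.001 -1;0 0 0 0 0 0.002 -1;0 0 0 0 0 0.002 -1"}}

```text
time_s: 24.33
eef_pos: [635.3, 161.7, 112.1]
ee_rot: [[0.034, -0.999, 0.0], [-0.999, -0.034, -0.0], [0.0, -0.0, -1.0]]
contact_force: [0.0, -1.0, -1.4]
gripper_width: 0.698
gripper_force: 44.4
```

Request:
{"method": "drive_tool", "body": {"motion": "0 0 0 0 0 0.001 -1;0 0 0 0 0 0.002 -1;0 0 0 0 0 0.002 -1"}}

```text
time_s: 24.58
eef_pos: [635.4, 161.1, 111.6]
ee_rot: [[0.035, -0.999, 0.001], [-0.999, -0.035, -0.001], [0.001, -0.001, -1.0]]
contact_force: [-3.0, -3.6, 6.3]
gripper_width: 0.698
gripper_force: 45.1
```

Request:
{"method": "drive_tool", "body": {"motion": "0 0 0 0 0 0 1;0 0 0 0 0 0 1;0 0 0 0 0 0 1;0 0 0 0 0 0 1;0 0 0 0 0 0 1;0 0 0 0 0 0 1"}}

```text
time_s: 25.08
eef_pos: [635.2, 162.0, 109.6]
ee_rot: [[0.034, -0.999, -0.0], [-0.999, -0.034, -0.0], [0.0, 0.0, -1.0]]
contact_force: [-0.0, 0.0, 0.5]
gripper_width: 1.002
gripper_force: 0.0
```

Request:
{"method": "drive_tool", "body": {"motion": "0 0 0 0 0 -0.015 1;0 0 0 0 0 -0.04 1;0 0 0 0 0 -0.065 1;0 0 0 0 0 -0.095 1;0 0 0 0 0 -0.11 1;0 0 0 0 0 -0.11 1;0 0 0 0 0 -0.11 1"}}

```text
time_s: 25.67
eef_pos: [635.3, 162.2, 220.8]
ee_rot: [[0.034, -0.999, 0.002], [-0.999, -0.034, 0.001], [-0.001, -0.002, -1.0]]
contact_force: [0.4, -0.4, -0.4]
gripper_width: 1.0
gripper_force: 0.0
```

Request:
{"method": "drive_tool", "body": {"motion": "0 0 0 0 0.02 0 1;0 0 0 -0.02 0.05 0 1;0 0 0 -0.04 0.085 0 1;0 0 0 -0.06 0.12 0 1;0 0 0 -0.08 0.15 0 1;0 0 0 -0.1 0.18 0 1;0 0 0 -0.12 0.2 0 1;0 0 0 -0.14 0.2 0 1;0 0 0 -0.15 0.2 0 1;0 0 0 -0.15 0.2 0 1"}}

```text
time_s: 26.5
eef_pos: [429.8, 306.3, 218.6]
ee_rot: [[0.036, -0.999, -0.001], [-0.999, -0.036, -0.001], [0.001, 0.001, -1.0]]
contact_force: [0.4, 0.5, -0.1]
gripper_width: 0.999
gripper_force: 0.0
```

```bash
python3 - <<'E'
from h import *
np.set_printoptions(precision=1,suppress=True)
f=grab_frame("side"); a=cv2.resize(f["image"][120:270,240:440],None,fx=3.9,fy=3.9); cv2.imwrite("pics/s6.png",a)
g=grab_frame("top"); cv2.imwrite("pics/t6.png",cv2.resize(g["image"][90:280,130:490],None,fx=2.2,fy=2.2))
c,s=np.cos(np.radians(1.94)),np.sin(np.radians(1.94))
for n,yl in zip(("green","red","blue","yellow"),(-200,-110,-20,70)):
    k=blobs(g["image"],n,(200,134,430,190))
    if not k: print(n,"hidden"); continue
    w=np.array([plane(g,p,140+.0785*yl)[:2] for p in k[0][:,0].astype(float)])-[638,72]; L=w@np.array([[c,-s],[s,c]])
    print(n,"target",yl,"y",L[:,1].min(),L[:,1].max(),(L[:,1].min()+L[:,1].max())/2,"tape near/far x",L[:,0].min(),L[:,0].max())
E
```

```text
green target -200 y -248.09966980778518 -160.6552778149491 -204.37747381136714 tape near/far x -14.667493520827078 12.323908821866606
red target -110 y -158.01226322661668 -69.75191871238661 -113.88209096950165 tape near/far x -14.434577014596615 13.452705108605443
blue target -20 y -68.41073877853464 19.655538163934136 -24.37760030730025 tape near/far x -14.053860997299351 12.75874716109522
yellow target 70 y 20.91229976439026 110.60591056594727 65.75910516516876 tape near/far x -13.676779911860155 15.233908168659259
```

View pics/s6.png

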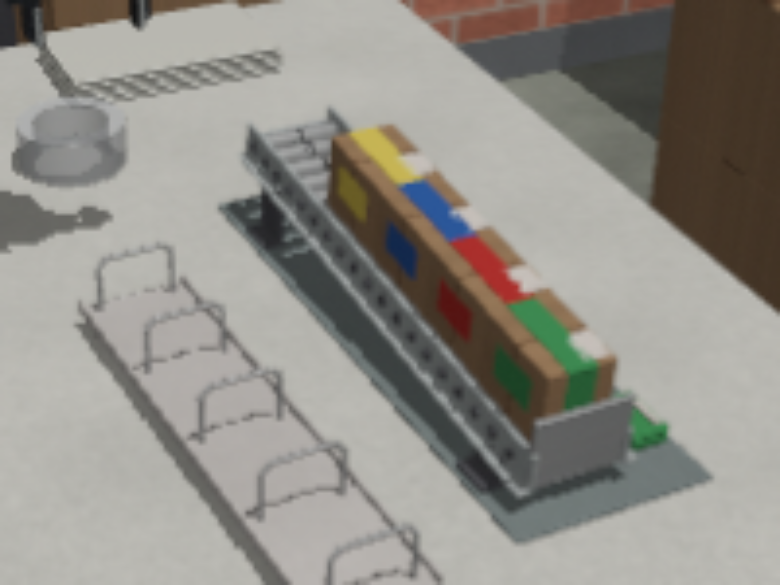

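View pics/t6.png

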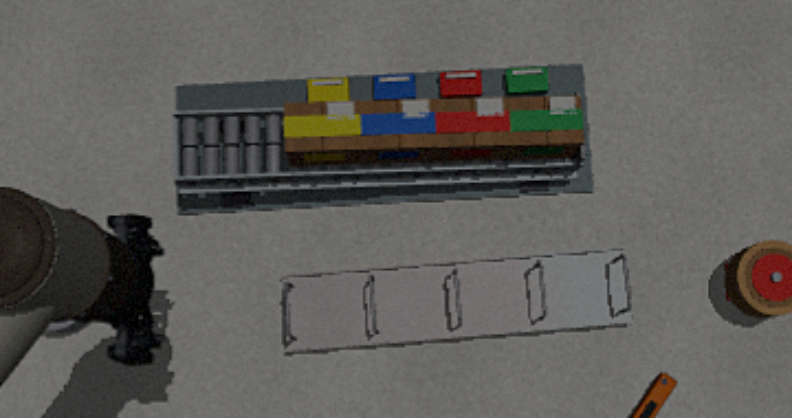

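All four stand tightly queued in marker order at (320–545,125) in the top crop, within 5 mm along the lane and about 1 mm across. The bystanders are untouched and the arm is clear.

Request:
{"method": "drive_tool", "body": {"motion": "0 0 0 0 0 0 1;0 0 0 0 0 0 1;0 0 0 0 0 0 1;0 0 0 0 0 0 1;0 0 0 0 0 0 1;0 0 0 0 0 0 1;0 0 0 0 0 0 1;0 0 0 0 0 0 1"}}

```text
time_s: 27.27
eef_pos: [430.2, 304.9, 219.9]
ee_rot: [[0.034, -0.999, 0.0], [-0.999, -0.034, 0.0], [-0.0, -0.0, -1.0]]
contact_force: [0.0, -0.5, -0.1]
gripper_width: 0.999
gripper_force: 0.0
```

```bash
python3 -c "
from workcell import ticket
print(ticket.job_done())"
```

```text
the job is handed in; nothing more can be done
None
```

The job is handed in (no verdict was returned): all four cartons stand upright behind the stop in marker order (green, red, blue, yellow), measured within 5 mm of their markers along the lane, and the run took about 27 s.

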